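# Sort the flange fittings by size and close both vacuum ports

## Task

Sort the five loose flange fittings by size and close the two open ports with them. On the wide port centre the centring ring, the large blank flange on top of it, and the large clamp slipped round both, down flat on the block; on the narrow port, where a ring is already in place, centre the small blank flange, with the small clamp round it in the same way. Leave the grease tube, the spare gauge and the timer where they are.

Things in the scene. Friction and masses are not known exactly. Their poses are not given: they have to be found in the camera images.
- wide_port: Fixed square aluminium block 92 x 92 mm on the bench, flat top at height 28 mm; in the middle a round steel flange stub 40 mm across with a flat face at height 32 mm; brass hose nozzle sideways along +x. Origin: centre of the underside, straight below the stub; z up. Both ports stand right of a fixed pot (217 mm across, 280 mm high, near x 0.48, y -0.02), the fittings left: carry over it.
- narrow_port: The same but smaller: fixed aluminium block 78 x 78 mm, top at 28 mm, flange stub 30 mm in diameter with its face at 32 mm; a black-rimmed centring ring (30 mm, 9 mm thick) is already fixed on the stub, so the next part rests 41 mm above the bench. Brass hose nozzle along +x. Origin: centre of the underside, straight below the stub; z up.
- centring_ring: Loose metal ring 32 mm in diameter and 9 mm thick with a soft black o-ring (39 mm) round it; grasp it across, fingers stop at the 32 mm metal. Origin: centre of the underside; z up.
- large_blank: Loose bright steel blank flange: a round disc 40 mm in diameter and 4 mm thick with a round boss 25 mm in diameter on it, 12 mm high in all; hold it by the disc's edge or by the boss. Origin: centre of the underside; z up.
- small_blank: Loose bright steel blank flange of the same shape, smaller: disc 30 mm in diameter and 4 mm thick, boss 19 mm in diameter, 12 mm high in all. Origin: centre of the underside; z up.
- large_clamp: Loose light ring clamp, lying flat: ring of 60 mm outside diameter, 47 mm clear bore, 17 mm high, with a brass wing-nut screw standing out on its -y side. Origin: at the underside; the centre of the bore is 3 mm from it along its own +y. Easiest held across its x axis (60 mm) over the bore's centre. Placed, its underside lies on the block's top.
- small_clamp: The same clamp one size smaller: 52 mm outside diameter, 39 mm clear bore, 17 mm high, wing-nut screw on its -y side; the centre of the bore is 3 mm from the origin along its own +y; 52 mm across its x axis. Origin at the underside.
- grease_tube: Bystander: grey grease tube, 110 x 35 x 25 mm, lying; leave it. Origin: centre of the underside.
- spare_gauge: Bystander: small round pressure gauge, 67 x 50 x 27 mm, lying on its back; leave it. Origin: centre of the underside.
- lab_timer: Bystander: white bench timer, 56 x 64 x 18 mm; leave it. Origin: centre of the underside.
Things that resemble listed ones, but are neither listed nor needed, are in the scene too. What is shaped like the large_clamp but black is not meant.

How it is judged:
By the outcome, as a careful person would: the job done as asked, in the order asked, and still so for the second after the job is handed in, with the robot touching nothing.
It also fails if it takes over 142 s, if anything falls off the work surface, if the arm or the gripper's body presses on something with over 40 N, if the wrist force passes 120 N, or if a joint passes its speed limit or range.

## Robot

A 6-joint arm with a two-finger parallel gripper is mounted at the origin on a cart in front of the work surface, level with it; the furniture and walls round the work are solid. World frame = base frame: x ahead of the robot, y to its left, z up, the work surface at z = 0. Lengths are in mm, angles in rad, forces in N, time in s.
With the tool pointing down it reaches from about 275 to 1000 mm from the base axis. Payload 8.4 kg.
Tool frame: the origin (TCP) lies on the centre line of the jaws, within the pads' length; the fingertips stand 22 mm ahead of it and the grasp point (between the pads) lies 3 mm ahead of it (arm.nose_length is the distance from the TCP to the fingertips, in mm); z points along the fingers, y is the direction in which the jaws open and shut (so a half turn about z gives the same grasp; the last joint's range is limited). The gripper opens to 85 mm and grips with 20 to 120 N. Pads are 22 mm wide; open, the fingers measure 114 mm over their backs; the gripper's body (76 mm by 85 mm) begins 54 mm behind the grasp point. The pads swing forward as they close: fully open they stand 13 mm farther back than shut.
Start: joints at [-1.196, 0.353, 1.633, -0, 1.155, -0.002], TCP at [229.966, -581.157, 253.281] pointing down, gripper open.
Joint ranges: [-2.63, 2.63], [-0.92, 2.1], [0.06, 2.66], [-1.3, 4.44], [0, 2.69], [-3.02, 3.02]. Speed limits (rad/s): [2.22, 2.22, 2.79, 3.14, 3.14, 3.14].

## Interface

Orientations are given as a unit quaternion [w, x, y, z].
In Python, from rig import arm gives the robot as it stands. Calls block until the motion is done:
- arm.movep(position, orientation): joint-space move of the TCP to a pose.
- arm.line_to(position, rotation=None, velocity=150, force_limit=None): straight line of the TCP; rotation=None keeps the orientation; velocity is the mean speed in mm/s. With force_limit (N) it stops when the force on the tool has changed by that much, and returns True; else False.
- arm.movej(angles): joint-space move.
- arm.set_gripper(opening): opening from 0.0 (shut) to 1.0 (fully open); the grip force is fixed at half the most; returns when the fingers have stopped.
- arm.pause(seconds).
- arm.inverse_kinematics(position, orientation): joint angles nearest the present ones, or None.
- arm.camera(name): name is "scene" or "top"; returns the picture (480x640x3 uint8, red, green, blue); there is no depth.
- arm.camera_model(name): a dict with "fx", "fy", "cx", "cy" (pixels), "T" (4x4, takes a point from camera to world coordinates). Camera axes: x right, y down, z forward; pixel columns grow to the right and rows downward; lengths in mm; the calibration is good to about 2 mm. A picture is of the moment at which its call begins. camera_model takes no time and is no camera call.
A pose or a line that the arm cannot do raises arm.Unreachable and nothing moves.
- arm.finish_job(): hands the job in, once; it reports no verdict.
Readings, each from a call of its own:
- arm.current_time(): time.
- arm.current_joint_positions(): joint angles.
- arm.current_qvel(): joint speeds.
- arm.current_joint_efforts(): joint torques, N m.
- arm.current_tool_pos(): TCP position.
- arm.current_orientation(): TCP orientation.
- arm.current_wrist_force(): force on the tool from outside, world axes, zero at the start.
- arm.current_ft_torque(): the same for the moment, N m.
- arm.current_grip_width(): opening from 0.0 (shut) to 1.0 (fully open).
Only numpy, scipy, OpenCV 4.12 (cv2) and the standard library are available. Lean on these libraries where they do the work, as an engineer would, in place of code of your own. Each camera call takes 0.05 s, during which the arm holds its last target.

## Working session

There is one attempt and no reset: what is moved stays moved. The work goes in short steps, each a Python script; the robot and the scene stay as the last script left them, time stands still between calls to the robot, and variables do not carry over. Pictures are saved under pics/ and viewed, and the job is handed in when it is done.

```bash
mkdir -p pics; ls; python3 - <<'E'
from rig import arm
import cv2,numpy as np
for n in("scene","top"):
    im=arm.camera(n); cv2.imwrite(f"pics/{n}0.png",im[:,:,::-1]); m=arm.camera_model(n)
    print(n,m["fx"],m["fy"],m["cx"],m["cy"]);print(np.round(m["T"],3))
print(arm.current_time(),arm.current_orientation(),arm.nose_length)
E
```

```text
pics
scene 466.95809665859184 466.95809665859184 323.5630069163383 238.99353796269395
[[-8.70000e-01 -2.65000e-01  4.15000e-01  1.76420e+01]
 [-4.92000e-01  4.58000e-01 -7.40000e-01  9.92435e+02]
 [ 6.00000e-03 -8.48000e-01 -5.29000e-01  6.82564e+02]
 [ 0.00000e+00  0.00000e+00  0.00000e+00  1.00000e+00]]
top 484.0363563497135 484.0363563497135 313.6885030747996 235.82732498669048
[[-2.500000e-02 -9.880000e-01  1.540000e-01  3.342640e+02]
 [-9.990000e-01  2.800000e-02  1.500000e-02  8.116900e+01]
 [-1.900000e-02 -1.530000e-01 -9.880000e-01  1.376558e+03]
 [ 0.000000e+00  0.000000e+00  0.000000e+00  1.000000e+00]]
0.1 [-6.17867083e-04  9.82301768e-01  1.87304145e-01 -1.12923692e-04] 22.0
```

View pics/scene0.png

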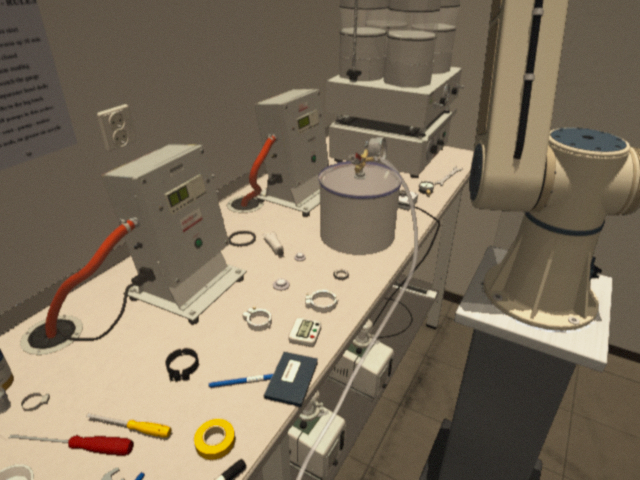

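View pics/top0.png

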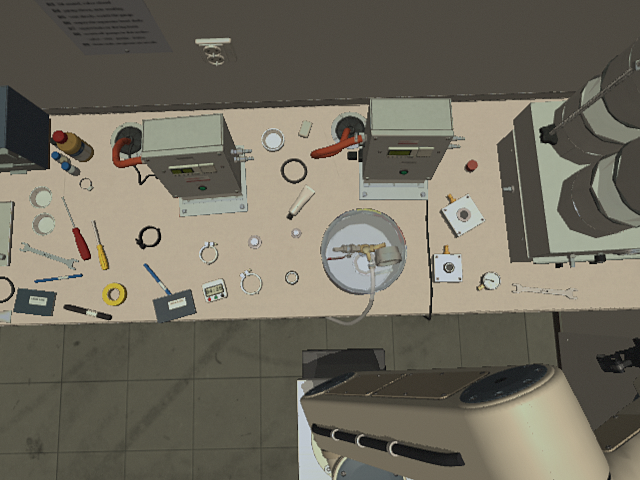

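The top view shows the two clamps near (209,252) and (251,281), the blanks at (254,242) and (296,233), the ring at (292,278), and the ports at (462,214) and (448,267). Next I'll zoom in.

```bash
python3 - <<'E'
import cv2
im=cv2.imread("pics/top0.png")
cv2.imwrite("pics/z1.png",cv2.resize(im[220:310,185:315],None,fx=6,fy=6,interpolation=cv2.INTER_CUBIC))
cv2.imwrite("pics/z2.png",cv2.resize(im[185:300,415:515],None,fx=5,fy=5,interpolation=cv2.INTER_CUBIC))
im=cv2.imread("pics/scene0.png")
cv2.imwrite("pics/z3.png",cv2.resize(im[235:345,230:360],None,fx=5,fy=5,interpolation=cv2.INTER_CUBIC))
E
```

```text
(no output)
```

View pics/z1.png

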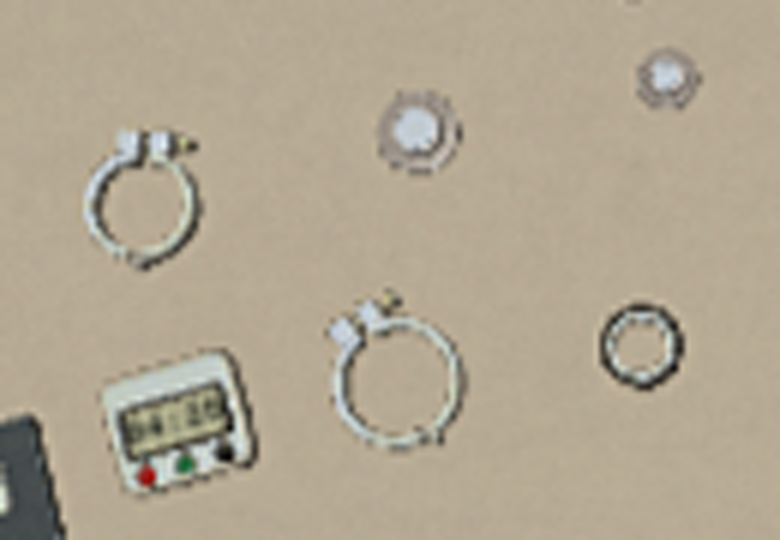

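View pics/z2.png

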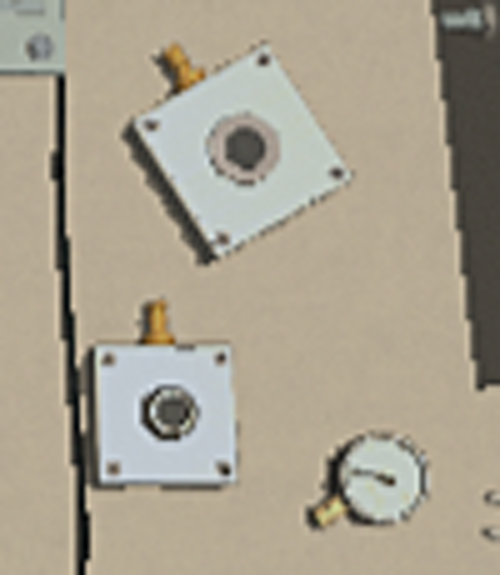

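View pics/z3.png

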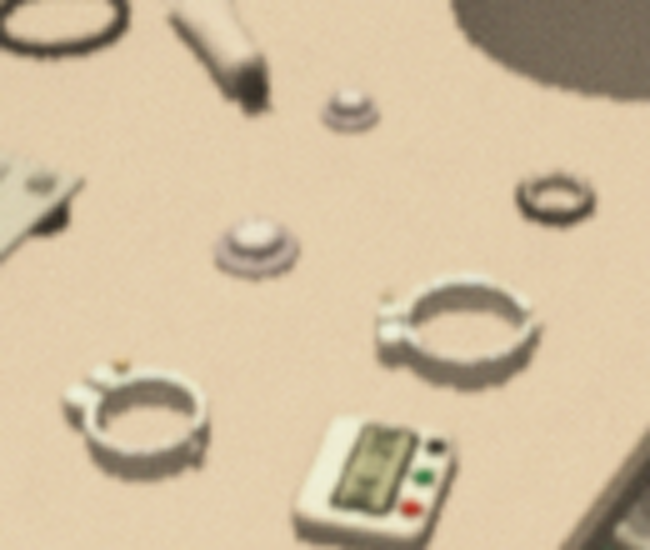

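The top view separates the parts by size:
- The large clamp is at (251,281) and the small clamp at (209,252).
- The large blank is at (254,242) and the small blank at (296,233).
- The ring is at (292,278).
- The wide port is at (463,214), rotated about 30°. The narrow port is at (448,267).

Next I'll measure poses.

```bash
cat > vis.py <<'E'
import numpy as np,cv2
from rig import arm
def ray(n,uv):
    m=arm.camera_model(n);T=np.array(m["T"]);uv=np.atleast_2d(uv).astype(float)
    d=np.c_[(uv[:,0]-m["cx"])/m["fx"],(uv[:,1]-m["cy"])/m["fy"],np.ones(len(uv))]@T[:3,:3].T
    return T[:3,3],d
def plane(n,uv,z):
    o,d=ray(n,uv); return o+d*((z-o[2])/d[:,2:])
def proj(n,p):
    m=arm.camera_model(n);T=np.array(m["T"]);q=(np.atleast_2d(p)-T[:3,3])@T[:3,:3]
    return np.c_[q[:,0]/q[:,2]*m["fx"]+m["cx"],q[:,1]/q[:,2]*m["fy"]+m["cy"]]
def tri(a,b):
    o1,d1=ray("top",a);o2,d2=ray("scene",b);d1=d1[0]/np.linalg.norm(d1);d2=d2[0]/np.linalg.norm(d2)
    s=np.linalg.lstsq(np.c_[d1,-d2],o2-o1,rcond=None)[0];p,q=o1+s[0]*d1,o2+s[1]*d2
    return (p+q)/2,np.linalg.norm(p-q)
def fitc(P):
    A=np.c_[2*P[:,:2],np.ones(len(P))];s=np.linalg.lstsq(A,(P[:,:2]**2).sum(1),rcond=None)[0]
    return s[:2],np.sqrt(s[2]+s[0]**2+s[1]**2)
S=6
def crop(im,c,h):
    u,v=int(c[0]),int(c[1]);w=im[v-h:v+h,u-h:u+h]
    return cv2.resize(w,None,fx=S,fy=S,interpolation=cv2.INTER_CUBIC),(u-h,v-h)
def topix(c,off): return (np.asarray(c,float).reshape(-1,2)+.5)/S-.5+off
E
cat > m.py <<'E'
from vis import *
im=cv2.imread("pics/top0.png")
items=dict(LC=((251,281),16),SC=((209,252),16),LB=((254,242),10),SB=((296,233),9),R=((292,278),10),WP=((463,214),10),NP=((449,267),9))
rows=[]
for k,(c,h) in items.items():
    w,off=crop(im,c,h); b=w[:,:,0];
    rows.append(cv2.resize(np.hstack([cv2.resize(b,(190,190)),cv2.resize(w[:,:,2],(190,190)),cv2.resize(cv2.cvtColor(w,cv2.COLOR_BGR2HSV)[:,:,1],(190,190))]),None,fx=.45,fy=.45*1))
    print(k,w[0:20,0:20].mean((0,1)))
cv2.imwrite("pics/ch.png",np.vstack(rows))
E
python3 m.py
python3 - <<'E'
from vis import *
for h in (0,):
  for n,c in dict(LC=(251,281),SC=(209,252),LB=(254,242),SB=(296,233),R=(292,278),WP=(463,214),NP=(449,267)).items(): print(n,plane("top",c,10).round()[0], proj("scene",plane("top",c,10)).round(1))
E
python3 -c "
import cv2;im=cv2.imread('pics/scene0.png');cv2.imwrite('pics/z4.png',cv2.resize(im[120:260,300:440],None,fx=4,fy=4))
im=cv2.imread('pics/top0.png');cv2.imwrite('pics/z5.png',cv2.resize(im[190:330,310:440],None,fx=4,fy=4))"
```

```text
LC [147.905  169.3625 182.2675]
SC [148.5025 170.7175 182.835 ]
LB [148.055 169.66  182.17 ]
SB [148.865  170.6325 182.7375]
R [149.2625 171.7625 184.12  ]
WP [198.82   201.0725 192.2425]
NP [207.75   200.5325 192.04  ]
LC [423. 282.  10.] [[320.5 300.2]]
SC [509. 402.  10.] [[257.8 318.5]]
LB [534. 273.  10.] [[281.7 283. ]]
SB [556. 152.  10.] [[300.5 255.6]]
R [428. 166.  10.] [[342.3 273.1]]
WP [ 598. -327.   10.] [[365.3 183.2]]
NP [ 447. -277.   10.] [[401.8 199.4]]
```

View pics/ch.png

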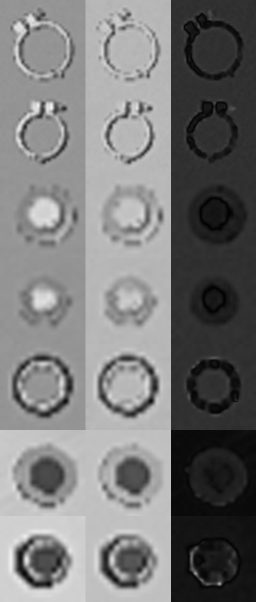

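View pics/z4.png

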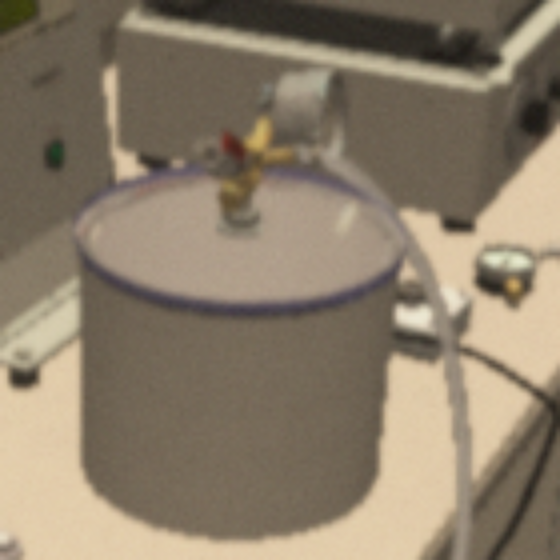

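View pics/z5.png

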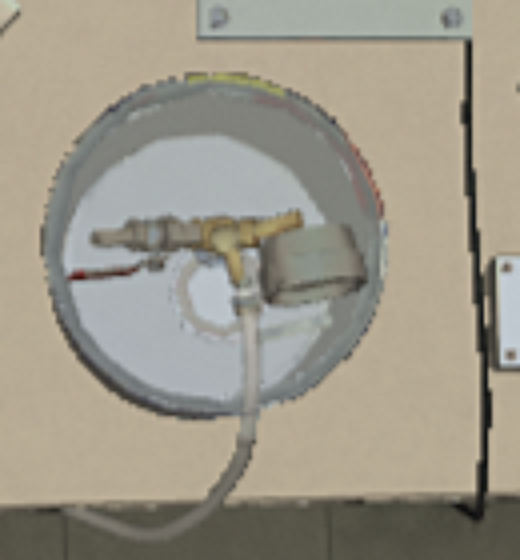

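```bash
cat > m2.py <<'E'
from vis import *
import sys
im=cv2.imread("pics/top0.png"); vis=[]
def robust(P,r0,c0,tol=4):
    c=c0
    for i in range(12):
        d=np.hypot(*(P[:,:2]-c).T);k=abs(d-r0)<max(tol,10-2*i)
        c,r=fitc(P[k]); 
    return c,r,np.hypot(*(P[k][:,:2]-c).T).std(),k.sum()
print("gauge",tri((387,255),(377,137)))
bg=np.array([148,170,182.])
for k,c,h,z,r0 in (("LC",(251,281),16,17,26.7),("SC",(209,252),16,17,22.7)):
    w,off=crop(im,c,h); m=(w[:,:,0]>172).astype(np.uint8)
    v,u=np.nonzero(m);P=plane("top",topix(np.c_[u,v],off),z)
    c0=plane("top",c,z)[0,:2]
    cc,r,s,n=robust(P,r0,c0,6); print(k,cc.round(1),r.round(1),s.round(2),n)
    # ears: mask outside radius
    d=np.hypot(*(P[:,:2]-cc).T);e=P[(d>r0+7)&(d<r0+20),:2];print("  ear dir",np.degrees(np.arctan2(*(e.mean(0)-cc)[::-1])).round(1),np.hypot(*(e.mean(0)-cc)).round(1))
    g=w.copy();g[m>0]=(0,0,255)
    vis.append(cv2.resize(np.hstack([w,g]),(500,250)))
for k,c,h,zb,rb,zd,rd in (("LB",(254,242),11,12,12.5,4,20),("SB",(296,233),9,12,9.5,4,15)):
    w,off=crop(im,c,h); m=(w[:,:,0]>185).astype(np.uint8)
    M=cv2.moments(m,True);p=topix([M["m10"]/M["m00"],M["m01"]/M["m00"]],off)
    q=plane("top",p,zb);A=M["m00"]/S**2*(1376/484)**2
    m2=(cv2.cvtColor(w,cv2.COLOR_BGR2HSV)[:,:,1]<33).astype(np.uint8)
    m2=cv2.morphologyEx(m2,cv2.MORPH_CLOSE,np.ones((5,5)))
    cs,_=cv2.findContours(m2,0,1);b=max(cs,key=cv2.contourArea);M2=cv2.moments(b);p2=topix([M2["m10"]/M2["m00"],M2["m01"]/M2["m00"]],off)
    print(k,"boss",q.round(1)[0],"r",np.sqrt(A/np.pi).round(1),"disc",plane("top",p2,3).round(1)[0],"r",(np.sqrt(M2["m00"]/np.pi)/S*1376/484).round(1))
    g=w.copy();cv2.drawContours(g,[b],-1,(0,0,255));g[m>0]=(0,255,0);vis.append(cv2.resize(np.hstack([w,g]),(500,250)))
k,c,h="R",(292,278),11
w,off=crop(im,c,h);m=(w[:,:,2]<130).astype(np.uint8);cs,_=cv2.findContours(m,0,1);b=max(cs,key=cv2.contourArea)
M2=cv2.moments(b);p2=topix([M2["m10"]/M2["m00"],M2["m01"]/M2["m00"]],off)
print("R",plane("top",p2,5).round(1)[0],"r",(np.sqrt(M2["m00"]/np.pi)/S*1376/484).round(1))
g=w.copy();cv2.drawContours(g,[b],-1,(0,0,255));vis.append(cv2.resize(np.hstack([w,g]),(500,250)))
# ports
for k,c,h,side,rs in (("WP",(463,214),30,92,20),("NP",(449,267),24,78,15)):
    w,off=crop(im,c,h);m=((w[:,:,0]>175)&(np.hypot(*(np.indices(w.shape[:2])-h*S))<99*S)).astype(np.uint8)
    cs,_=cv2.findContours(m,0,1);b=max(cs,key=cv2.contourArea)
    P=plane("top",topix(b,off),28)[:,:2].astype(np.float32);rr=cv2.minAreaRect(P);M=cv2.moments(b)
    print(k,"block",np.round(rr[0],1),np.round(rr[1],1),round(rr[2],1),"centroid",plane("top",topix([M["m10"]/M["m00"],M["m01"]/M["m00"]],off),28).round(1)[0])
    g=w.copy();cv2.drawContours(g,[b],-1,(0,0,255))
    gray=w.min(2)
    mm=((gray<172 if k=="WP" else gray<150)&(np.hypot(*(np.indices(w.shape[:2])-h*S))<10*S)).astype(np.uint8)
    cs,_=cv2.findContours(mm,0,1);b=max(cs,key=cv2.contourArea);M2=cv2.moments(b);p2=topix([M2["m10"]/M2["m00"],M2["m01"]/M2["m00"]],off)
    print("   stub",plane("top",p2,32 if k=="WP" else 38).round(1)[0],"r",(np.sqrt(M2["m00"]/np.pi)/S*1346/484).round(1))
    mh=((w.max(2)<110)&(np.hypot(*(np.indices(w.shape[:2])-h*S))<6*S)).astype(np.uint8);Mh=cv2.moments(mh,True);print("   hole",plane("top",topix([Mh["m10"]/Mh["m00"],Mh["m01"]/Mh["m00"]],off),32 if k=="WP" else 41).round(1)[0])
    cv2.drawContours(g,[b],-1,(0,255,0));vis.append(cv2.resize(np.hstack([w,g]),(500,250)))
vis.append(vis[-1]*0)
cv2.imwrite("pics/m2.png",cv2.resize(np.hstack([np.vstack(vis[:4]),np.vstack(vis[4:])]),(800,800*4*250//1000)) if 1 else 0)
E
python3 m2.py; python3 -c "
import cv2;a=cv2.imread('pics/m2.png');cv2.imwrite('pics/m2.png',cv2.resize(a,(600,600)))"
```

```text
gauge (array([457.69860358, -67.74884219, 276.57312221]), np.float64(2.6654547068274455))
LC [417.5 283.2] 28.2 1.57 2361
  ear dir 35.4 35.0
SC [504.9 404.1] 24.2 1.73 1927
  ear dir -2.6 30.7
LB boss [536.2 272.9  12. ] r 9.3 disc [535.1 272.3   3. ] r 18.0
SB boss [558.5 152.9  12. ] r 6.1 disc [557.3 153.    3. ] r 12.6
R [430.6 167.7   5. ] r 20.0
WP block [ 593.4 -321.6] [89.4 88.5] 28.5 centroid [ 593.2 -320.9   28. ]
   stub [ 592.7 -320.7   32. ] r 20.4
   hole [ 593.1 -322.    32. ]
NP block [ 445.4 -269. ] [75.4 75.2] 88.5 centroid [ 445.  -268.5   28. ]
   stub [ 444.7 -267.5   38. ] r 15.8
   hole [ 443.5 -265.8   41. ]
```

View pics/m2.png

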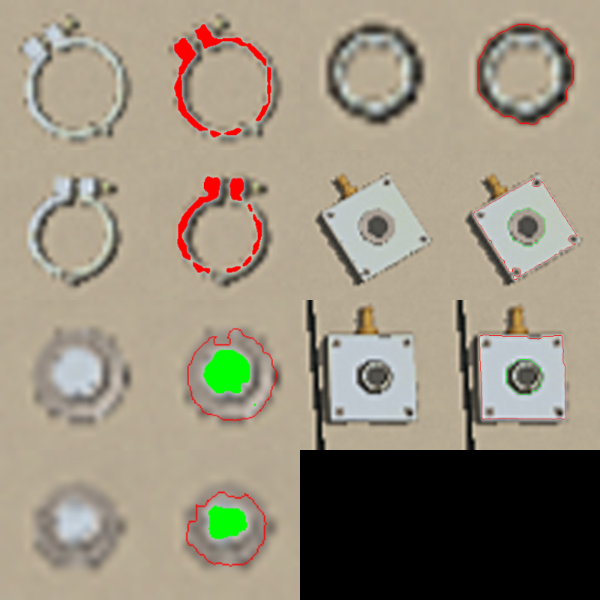

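```bash
cat > ov.py <<'E'
from vis import *
def ov(circs,out,box,scn,src,F=6):
    im=cv2.imread(src);x0,y0,x1,y1=box
    w=cv2.resize(im[y0:y1,x0:x1],None,fx=F,fy=F,interpolation=cv2.INTER_CUBIC)
    for (x,y,z,r,col) in circs:
        t=np.linspace(0,2*np.pi,80);P=np.c_[x+r*np.cos(t),y+r*np.sin(t),0*t+z]
        q=((proj(scn,P)-[x0,y0]+.5)*F).astype(int);cv2.polylines(w,[q.reshape(-1,1,2)],True,col,1)
    cv2.imwrite(out,w)
R=(0,0,255);G=(0,200,0)
C=[(417.5,283.2,17,30,R),(417.5,283.2,0,30,G),(504.9,404.1,17,26,R),(504.9,404.1,0,26,G),(535.3,272.4,0,20,G),(535.3,272.4,12,12.5,R),(557.6,153,0,15,G),(557.6,153,12,9.5,R),(430.6,167.7,5,19.5,R)]
if __name__=="__main__":
    ov(C,"pics/o1.png",(185,220,315,310),"top","pics/top0.png")
    ov(C,"pics/o2.png",(235,240,360,335),"scene","pics/scene0.png")
    P=[(593.2,-321.2,32,20,R),(445.2,-268.5,32,15,R),(445.2,-268.5,41,15,G)]
    ov(P,"pics/o3.png",(415,185,495,300),"top","pics/top0.png",5)
E
python3 ov.py
```

```text
(no output)
```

View pics/o1.png

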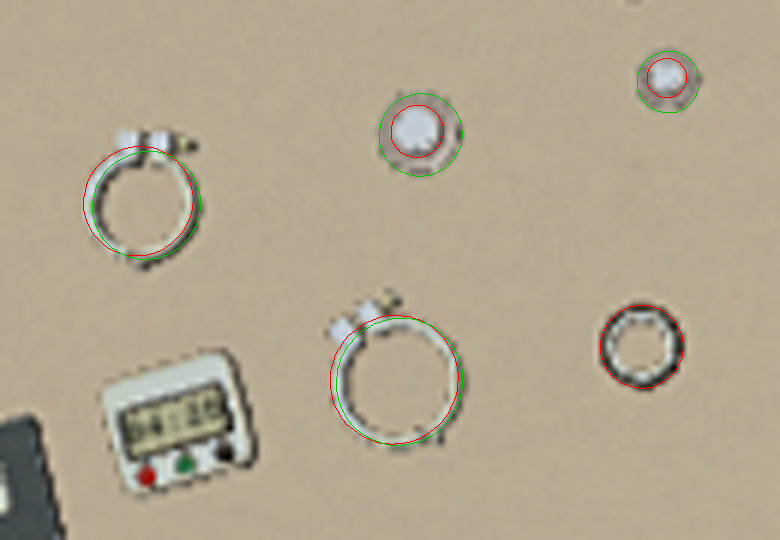

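View pics/o2.png

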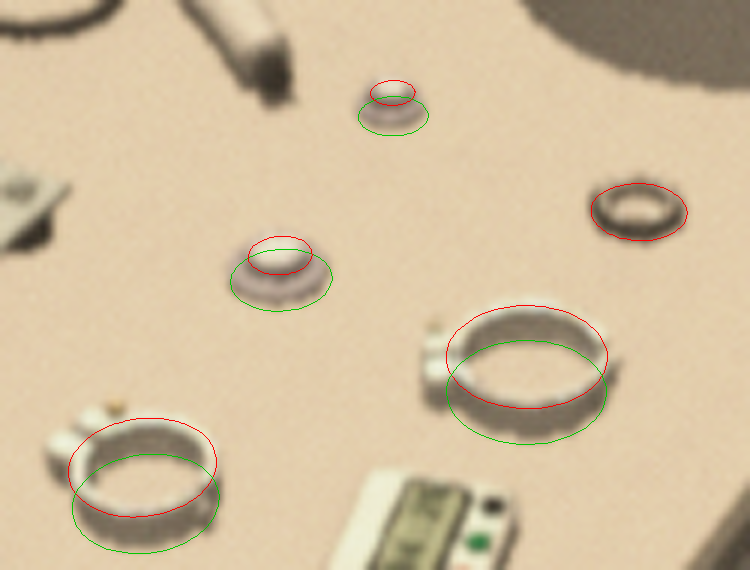

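View pics/o3.png

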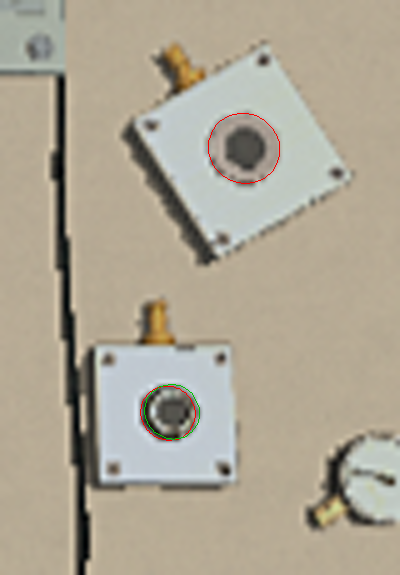

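Both views agree to about 1 mm after small shifts to the clamps. The ports overlay well, and the gauge on the pot tops out at about 277 mm. I'll start with the centring ring, touching the bench first to learn the fingertip height.

```bash
cat > hp.py <<'E'
from vis import *
def q(theta):
    t=np.radians(theta+90)/2; return [0.0,float(np.cos(t)),float(np.sin(t)),0.0]
def best(p,th):
    b=None
    for a in (th,th+180,th-180):
        s=arm.inverse_kinematics(p,q(a))
        if s is not None:
            d=np.abs(np.array(s)-arm.current_joint_positions()).max()
            if b is None or d<b[0]: b=(d,a)
    if b is None: raise RuntimeError("unreach %s"%(p,))
    return q(b[1])
def snap(n,tag):
    im=arm.camera(n);cv2.imwrite(f"pics/{tag}.png",im[:,:,::-1]);return im
def st(s=""): print(s,"t%.1f"%arm.current_time(),np.round(arm.current_tool_pos(),1),"w%.3f"%arm.current_grip_width(),"F",np.round(arm.current_wrist_force(),1),flush=True)
ZC=380
E
python3 - <<'E'
from hp import *
x,y=430.6,167.7
arm.set_gripper(0.6); st("g")
o=best([x,y,ZC],90); print(o)
# rise first, then swing over pot
p=arm.current_tool_pos(); arm.line_to([p[0],p[1],ZC],velocity=250); st("up")
arm.movep([x,y,ZC],o); st("over")
arm.line_to([x,y,40],velocity=250); st("down")
h=arm.line_to([x,y,8],velocity=30,force_limit=5); st(h)
E
```

```text
g t0.5 [ 230.  -581.1  253.3] w0.600 F [-0.1  0.8 -0.3]
[0.0, 6.123233995736766e-17, 1.0, 0.0]
up t1.2 [ 229.8 -580.8  379.3] w0.602 F [ 0.2  0.7 -1.1]
over t3.9 [430.9 167.3 380. ] w0.600 F [ 0.2 -0.   0.5]
down t5.4 [431.2 167.9  40.7] w0.601 F [-0.7  0.4  0.2]
True t6.2 [430.5 167.7  18.8] w0.596 F [-1.1 -1.2 12.1]
```

```bash
python3 - <<'E'
from hp import *
x,y=430.6,167.7
arm.line_to([x,y,24],velocity=60)
arm.set_gripper(0.0); st("close1")
arm.set_gripper(0.6)
arm.line_to([x,y,45]); arm.movep([x,y,45],best([x,y,45],0)); arm.line_to([x,y,24],velocity=80); arm.set_gripper(0.0); st("close2")
arm.set_gripper(0.6); arm.line_to([x,y,45]); arm.movep([x,y,45],best([x,y,45],90)); arm.line_to([x,y,24],velocity=80); arm.set_gripper(0.0); st("close3")
arm.line_to([x,y,70],velocity=100); st("lift")
snap("scene","s1")
E
python3 -c "
import cv2;im=cv2.imread('pics/s1.png');cv2.imwrite('pics/s1z.png',cv2.resize(im[180:320,250:430],None,fx=4,fy=4))"
```

```text
close1 t6.8 [430.5 167.7  24.2] w0.330 F [-1.1 -0.2  7.9]
close2 t9.6 [430.7 167.8  24.7] w0.325 F [-2.6  0.8  5. ]
close3 t12.4 [430.8 167.8  24.7] w0.329 F [-1.6 -1.3  5.8]
lift t13.0 [430.6 167.7  70. ] w0.329 F [ 1.   0.5 -0.1]
```

View pics/s1z.png

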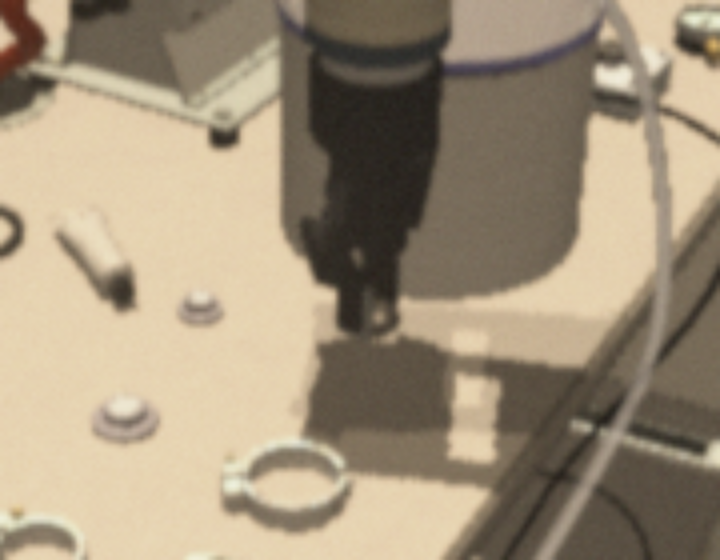

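The ring is held between the fingertips at about (370,320) in the crop. The fingertips reach about 24 mm ahead of the TCP at this width. Next I'll carry it to the wide port.

```bash
python3 - <<'E'
from hp import *
x,y=593.2,-321.2
p=arm.current_tool_pos(); arm.line_to([p[0],p[1],ZC],velocity=250)
arm.movep([x,y,ZC],best([x,y,ZC],90)); st("over")
arm.line_to([x,y,75],velocity=200); 
h=arm.line_to([x,y,52],velocity=25,force_limit=4); st(h)
arm.set_gripper(0.6); st("rel")
arm.line_to([x,y,ZC],velocity=250)
arm.movep([430,165,ZC],best([430,165,ZC],90)); st("away")
snap("top","t2"); snap("scene","s2")
E
python3 - <<'E'
import cv2
im=cv2.imread('pics/t2.png');a=cv2.resize(im[185:245,430:500],None,fx=8,fy=8,interpolation=cv2.INTER_CUBIC);cv2.imwrite('pics/t2z.png',a)
im=cv2.imread('pics/s2.png');cv2.imwrite('pics/s2z.png',cv2.resize(im[150:250,330:430],None,fx=5,fy=5))
E
```

```text
over t16.3 [ 593.5 -320.   380.2] w0.326 F [ 0.3  0.1 -0.6]
True t18.6 [ 593.  -321.1   56.7] w0.327 F [-0.4  0.4  5.6]
rel t19.0 [ 592.5 -320.8   56. ] w0.601 F [0.4 0.4 0.1]
away t22.3 [430.5 164.6 380. ] w0.599 F [ 0.2 -0.5 -0.4]
```

View pics/t2z.png

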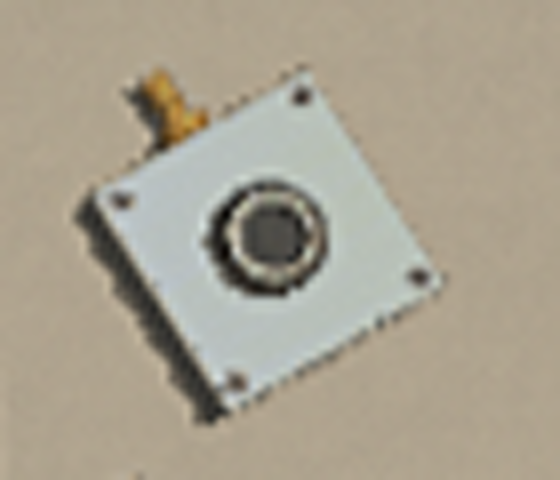

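View pics/s2z.png

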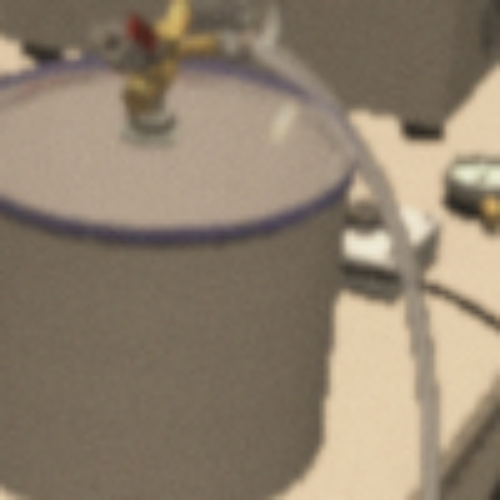

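```bash
python3 - <<'E'
from ov import *
P=[(593.2,-321.2,41,16,R),(593.2,-321.2,36.5,19.5,G),(593.2,-321.2,32,20,(255,0,0))]
ov(P,"pics/o4.png",(435,190,490,240),"top","pics/t2.png",12)
im=cv2.imread("pics/t2.png");w,off=crop(im,(464,214),10);I=np.hypot(*(np.indices(w.shape[:2])-10*S))
w2,_=crop(im,(464,214),10)
m=((w.max(2)<110)&(I<5*S)).astype(np.uint8);M=cv2.moments(m,True);p=topix([M["m10"]/M["m00"],M["m01"]/M["m00"]],off)
print("hole px",p,[plane("top",p,z).round(1)[0] for z in (32,41)], np.sqrt(M["m00"]/np.pi)/S*2.77)
E
```

```text
hole px [[463.94018568 213.90570292]] [array([ 593.9, -323. ,   32. ]), array([ 592.2, -320.3,   41. ])] 11.308610853808803
```

View pics/o4.png

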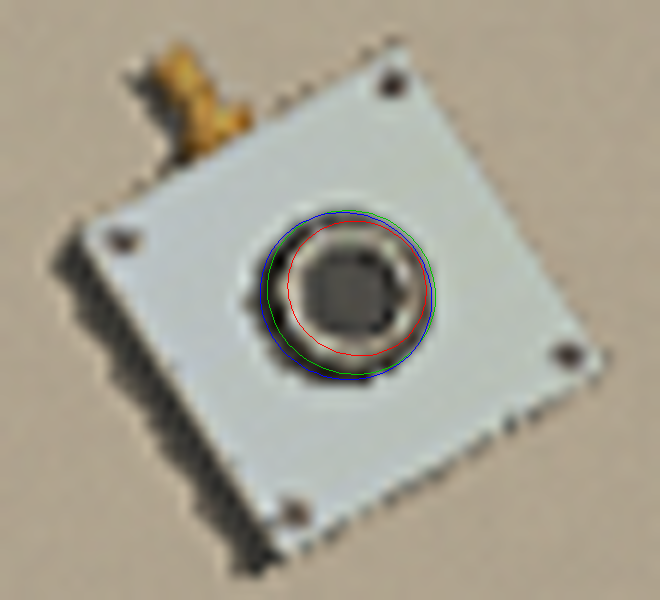

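The ring sits on the stub. In the enlarged view its metal annulus is centred at about (353,288), against (358,287) predicted, which is about 1.2 mm off. Next is the large blank, held by its boss and centred from two directions.

```bash
cat > pk.py <<'E'
from hp import *
def pick_boss(x,y,z,op):
    arm.set_gripper(op)
    arm.movep([x,y,ZC],best([x,y,ZC],0))
    arm.line_to([x,y,60],velocity=250); st("down")
    for a in (0,90):
        arm.movep([x,y,60],best([x,y,60],a))
        hit=arm.line_to([x,y,z],velocity=60,force_limit=6); st(hit)
        if hit: raise SystemExit("unexpected contact")
        arm.set_gripper(0.0); st("closed")
        if a==0: arm.set_gripper(op); arm.line_to([x,y,60],velocity=120)
    arm.line_to([x,y,90],velocity=100); st("lift")
E
python3 - <<'E'
from pk import *
pick_boss(535.1,272.2,31,0.5); snap("scene","s3")
E
python3 -c "
import cv2;im=cv2.imread('pics/s3.png');cv2.imwrite('pics/s3z.png',cv2.resize(im[180:320,220:400],None,fx=4,fy=4))"
```

```text
down t25.4 [535.9 272.6  61.2] w0.502 F [0.4 0.4 0.5]
False t26.3 [535.  272.1  30.7] w0.498 F [ 0.3 -1.   0.2]
closed t26.6 [535.4 272.4  31.7] w0.236 F [-1.4 -0.7  5.7]
False t29.4 [535.  272.2  30.7] w0.502 F [ 0.6 -1.1 -0.2]
closed t29.8 [535.4 272.4  31.7] w0.234 F [-2.1 -0.1  5.7]
lift t30.5 [534.8 272.1  89.7] w0.233 F [-0.   0.9 -0.9]
```

View pics/s3z.png

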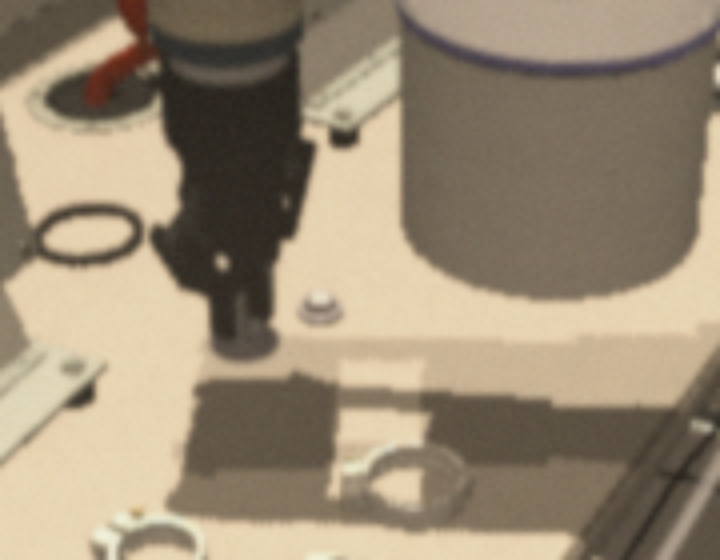

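```bash
cat >> pk.py <<'E'
def place(x,y,zc,th,op,tag,lim=4,park=(430,165),zs=25):
    p=arm.current_tool_pos(); arm.line_to([p[0],p[1],ZC],velocity=250)
    arm.movep([x,y,ZC],best([x,y,ZC],th)); st("over")
    arm.line_to([x,y,zc+zs],velocity=200); arm.pause(.2); st("above")
    h=arm.line_to([x,y,zc-3],velocity=20,force_limit=lim); st(h)
    arm.set_gripper(op); st("rel")
    arm.line_to([x,y,ZC],velocity=250)
    arm.movep([park[0],park[1],ZC],best([park[0],park[1],ZC],90)); st("away")
    snap("top",tag); snap("scene","s"+tag)
E
python3 - <<'E'
from pk import *
place(593.1,-321.2,72,90,0.5,"t3")
from ov import *
P=[(593.1,-321.2,53,12.5,R),(593.1,-321.2,45,20,G)]
ov(P,"pics/o5.png",(435,190,490,240),"top","pics/t3.png",12)
E
```

```text
over t34.0 [ 593.5 -320.2  380.1] w0.232 F [ 1.5 -0.1 -1.5]
above t35.8 [ 593.5 -321.4   97.9] w0.230 F [-0.2  0.8  0.2]
True t36.9 [ 593.  -321.2   72.6] w0.233 F [ 0.4 -0.2  5.2]
rel t37.2 [ 592.3 -320.8   71.7] w0.501 F [-0.2 -0.  -0.5]
away t40.5 [430.6 164.6 380. ] w0.500 F [ 0.4  0.4 -0.4]
```

View pics/o5.png

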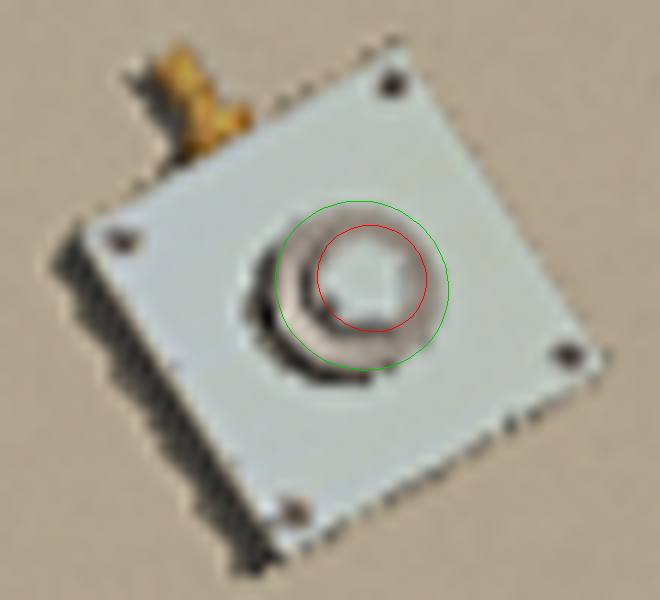

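The blank is concentric with its ring to within about 0.3 mm: its disc edge spans about 277 to 446, and the predicted circle spans 276 to 448. Next is the large clamp.

```bash
cat >> pk.py <<'E'
def pick_clamp(x,y,z,jaw,op,tag):
    arm.set_gripper(op)
    arm.movep([x,y,ZC],best([x,y,ZC],jaw))
    arm.line_to([x,y,60],velocity=250); arm.pause(.2); st("down")
    hit=arm.line_to([x,y,z],velocity=40,force_limit=5); st(hit)
    arm.set_gripper(0.0); st("closed")
    arm.line_to([x,y,z+45],velocity=100); arm.pause(.2); st("lift")
    snap("scene",tag); snap("top","t"+tag)
E
python3 - <<'E'
from pk import *
pick_clamp(417.2,282.4,20.5,126,0.85,"s4")
E
python3 -c "
import cv2;im=cv2.imread('pics/s4.png');cv2.imwrite('pics/s4z.png',cv2.resize(im[200:340,230:410],None,fx=4,fy=4))"
```

```text
down t43.2 [417.7 282.7  60.9] w0.854 F [ 0.7 -0.1  0.8]
False t44.3 [417.3 282.5  20.7] w0.847 F [-0.1  0.1 -0.2]
closed t44.6 [417.4 282.5  21.3] w0.677 F [-1.9 -1.1  9.8]
lift t45.4 [416.8 282.1  64.8] w0.678 F [-0.4  0.6 -0.4]
```

View pics/s4z.png

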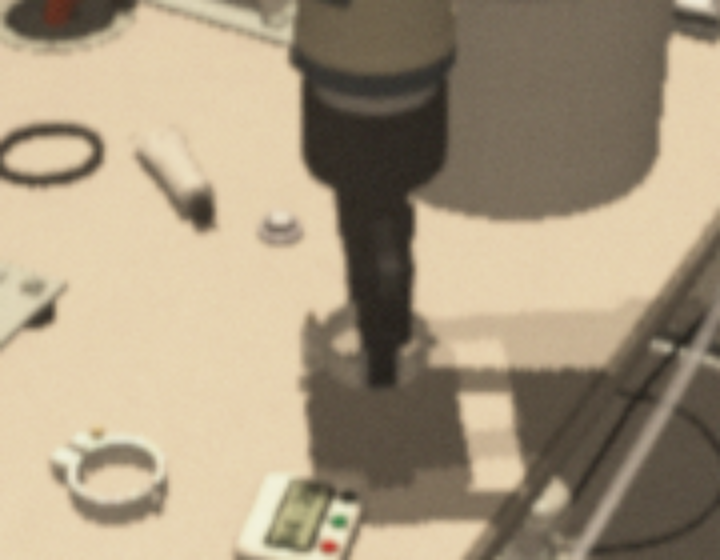

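```bash
python3 - <<'E'
from pk import *
place(593.0,-321.1,49,118.5,0.85,"t4",lim=4,zs=40)
from ov import *
P=[(593.1,-321.2,45,23.5,R),(593.1,-321.2,45,30,R),(593.1,-321.2,45,20,G)]
ov(P,"pics/o6.png",(435,190,490,240),"top","pics/t4.png",12)
E
```

```text
over t49.1 [ 593.4 -320.   380.1] w0.673 F [ 0.3 -0.3 -0.6]
above t51.0 [ 593.4 -321.3   89.9] w0.678 F [-0.2  0.4 -1.2]
True t52.7 [ 593.  -321.1   49.4] w0.673 F [-1.2  0.6  5.4]
rel t53.0 [ 592.2 -320.7   48.3] w0.851 F [-0.4  0.8  0.6]
away t56.3 [430.4 164.7 380. ] w0.852 F [-0.1 -0.6 -0. ]
```

View pics/o6.png

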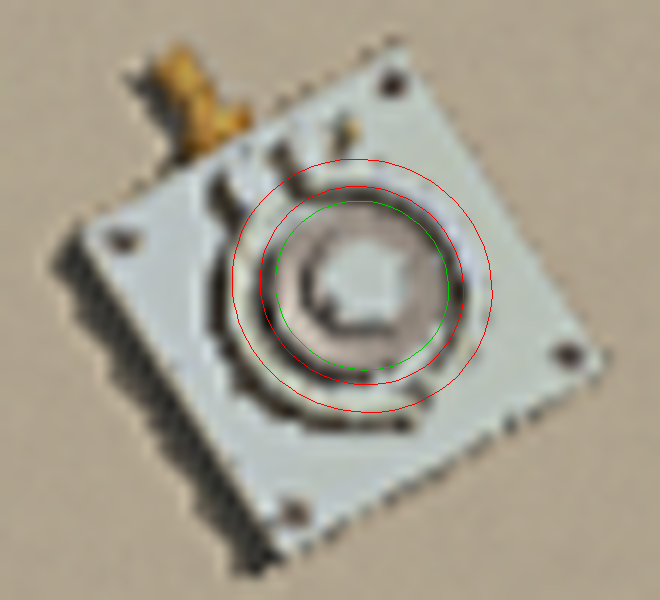

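The large clamp went down to block level, with contact at TCP 49.4, which matches 28 + 21.3. It encircles the blank evenly: the bore edge follows the 23.5 mm circle. The small blank is close to the pot, so before picking it I'll check how the forearm lies.

View pics/s1.png

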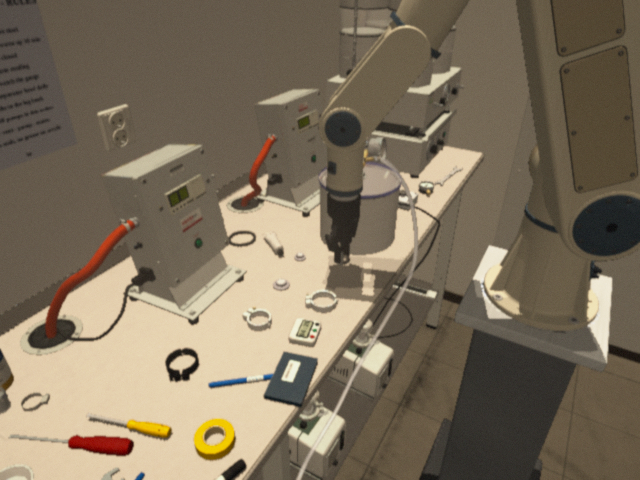

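View pics/s3.png

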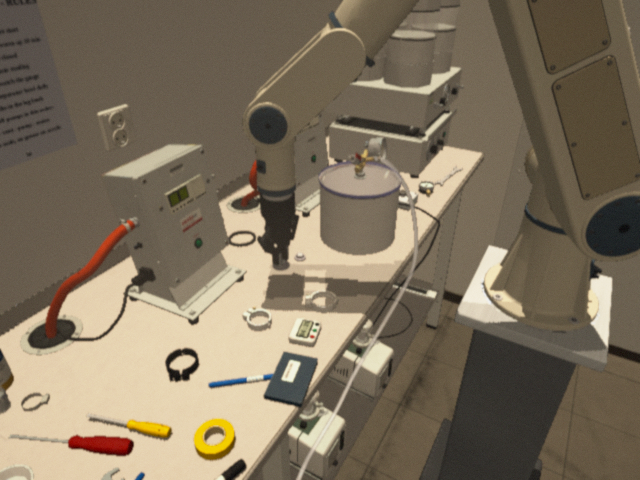

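The wrist joint stays well above the pot rim and the forearm rises toward the base, so there is clearance.

```bash
python3 - <<'E'
from pk import *
pick_boss(557.4,153.0,31,0.42)
place(445.0,-268.2,72,90,0.42,"t5",park=(430,200))
from ov import *
P=[(445.2,-268.5,53,9.5,R),(445.2,-268.5,45,15,G)]
ov(P,"pics/o7.png",(420,245,475,290),"top","pics/t5.png",12)
E
```

```text
down t59.6 [558.2 153.2  61.1] w0.421 F [ 0.2 -0.2 -0.1]
False t60.5 [557.2 153.   30.7] w0.419 F [ 0.8 -0.8 -0.2]
closed t60.9 [557.7 153.1  31.5] w0.161 F [-0.3 -0.7  5.8]
False t63.6 [557.3 153.   30.7] w0.419 F [0.8 0.3 0.3]
closed t64.0 [557.7 153.1  31.6] w0.161 F [-2.  -0.6  4.8]
lift t64.8 [557.1 152.9  89.7] w0.156 F [-0.2  0.7 -0.5]
over t67.7 [ 445.5 -267.6  379.9] w0.155 F [-0.3  0.3 -0.4]
above t69.4 [ 445.3 -268.4   97.7] w0.154 F [ 0.3 -0.3 -0.3]
True t70.5 [ 444.9 -268.2   72.5] w0.161 F [0.2 0.9 5.4]
rel t70.9 [ 444.4 -267.8   72. ] w0.420 F [ 0.9 -0.4  0. ]
away t74.0 [430.3 199.4 380. ] w0.421 F [-0.8 -0.1  0.4]
```

View pics/o7.png

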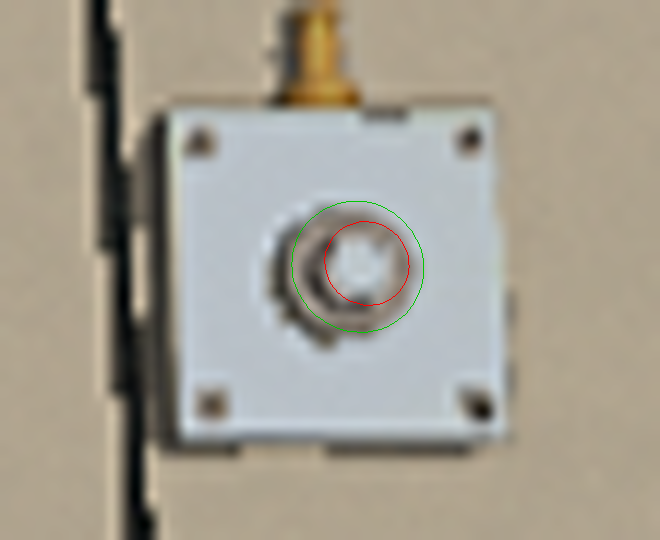

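```bash
python3 - <<'E'
import cv2
im=cv2.imread('pics/t5.png');cv2.imwrite('pics/t5z.png',cv2.resize(im[225:330,340:480],None,fx=5,fy=5))
E
```

```text
(no output)
```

View pics/t5z.png

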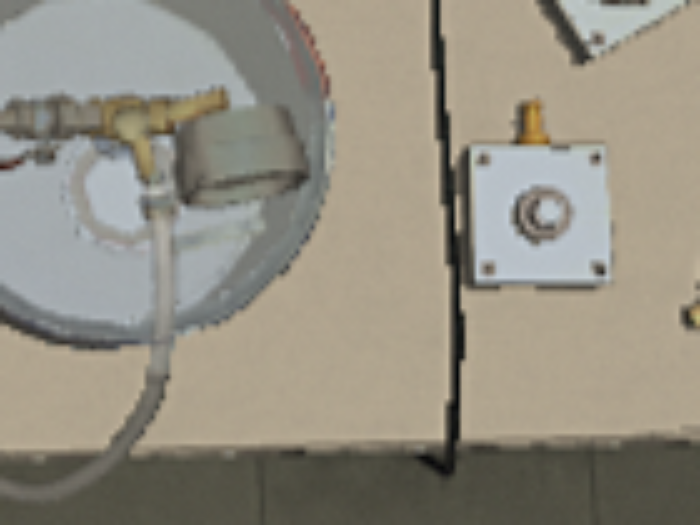

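The small blank sits within about 1 mm of the ring: its disc is centred at about (352,268), against (358,267) predicted. Last is the small clamp.

```bash
python3 - <<'E'
from pk import *
pick_clamp(504.2,402.9,22.5,87,0.75,"s6")
assert .5<arm.current_grip_width()<.65
place(445.0,-267.9,51,88.5,0.75,"t6",lim=4,zs=40,park=(430,200))
from ov import *
P=[(445,-267.8,45,19.5,R),(445,-267.8,45,26,R),(445,-267.8,45,15,G)]
ov(P,"pics/o8.png",(420,245,475,290),"top","pics/t6.png",12)
E
```

```text
down t77.0 [504.7 403.3  61.1] w0.747 F [-0.9 -0.2 -0.3]
False t78.0 [504.4 403.   22.8] w0.749 F [0.6 0.1 0. ]
closed t78.3 [504.4 403.1  23.4] w0.578 F [-1.5 -1.   6. ]
lift t79.1 [503.8 402.6  66.7] w0.581 F [-0.2  0.6 -2. ]
over t83.0 [ 445.5 -267.4  380. ] w0.579 F [ 0.3  0.8 -1.3]
above t84.8 [ 445.4 -268.1   91.7] w0.580 F [ 0.5 -0.8 -1.3]
True t86.6 [ 445.  -267.9   51.3] w0.576 F [-0.8 -0.1  6.3]
rel t86.9 [ 444.5 -267.6   50.6] w0.750 F [ 0.2 -1.1 -0.6]
away t90.0 [430.3 199.4 379.9] w0.751 F [-0.1 -0.2  0.5]
```

View pics/o8.png

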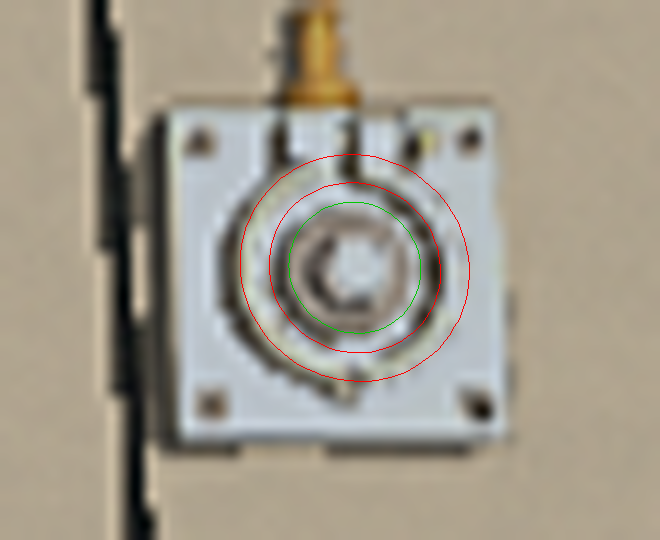

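View pics/t6.png

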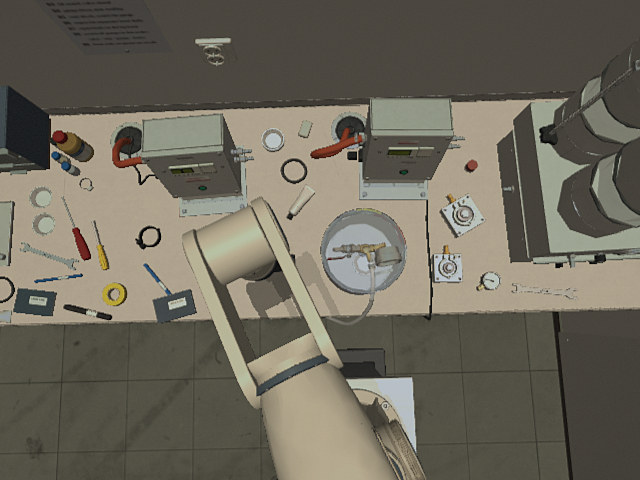

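Both clamps are seated around their blanks. The small clamp's contact at 51.3 matches 28 + 23.4. I'll check the bystanders and then hand in.

```bash
python3 - <<'E'
from hp import *
a=cv2.imread("pics/scene0.png").astype(int);b=cv2.imread("pics/st6.png").astype(int)
print("timer diff",abs(a-b)[315:350,288:322].mean().round(1),"gauge",abs(a-b)[180:196,417:436].mean().round(1),"tube",abs(a-b)[230:256,262:286].mean().round(1))
arm.finish_job(); st("done")
E
```

```text
timer diff 2.9 gauge 3.1 tube 3.1
the job is handed in; nothing more can be done
the job is handed in; nothing more can be done
```

I closed both ports as asked and handed the job in at about 90 s of the 142 s allowed. The interface reports no verdict.

- **Wide port:** The centring ring went on first, then the large blank flange, then the large clamp around both. The clamp met the block at TCP height 49.4 mm, as expected for lying flat (28 + 21.3 mm). Its bore looks even around the blank.
- **Narrow port:** The small blank flange went onto the fixed ring, then the small clamp around it. The clamp met the block at 51.3 mm, as expected for lying flat (28 + 23.4 mm).
- **Bystanders:** The grease tube, spare gauge and timer look unchanged between the first and last scene pictures; only image noise differs.

**Disagreements:** The overlays put the loose ring about 1.2 mm to the +y side of the stub centre and the small blank about 1 mm off in y. Both are within the 2 mm camera calibration, so I left them. The pot hides both ports from the scene camera, so "flat on the block" rests on the contact heights and the top view only. The highest wrist force I read was about 12 N; I did not record it continuously.

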